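Turn and stack the plaster drying trays, then bar them

ROBOT

A 6-joint arm with a two-finger parallel gripper is mounted at the origin on the work surface. World frame = base frame: x ahead of the robot, y to its left, z up, the work surface at z = 0. Lengths are in m, angles in rad, forces in N, time in s.
With the tool pointing down it reaches from about 0.225 to 0.875 m from the base axis. Payload 3.4 kg.
Tool frame: the origin (TCP) lies on the centre line of the jaws, within the pads' length; the fingertips stand 19 mm ahead of it and the grasp point (between the pads) is the TCP; z points along the fingers, y is the line along which they close (so a half turn about z gives the same grasp; the last joint's range is limited). The gripper opens to 85 mm and grips with 20 to 120 N. Pads are 22 mm wide; open, the fingers measure 114 mm over their backs; the gripper's body (76 mm by 85 mm) begins 54 mm behind the grasp point. The pads swing forward as they close: fully open they stand 13 mm farther back than shut.
Start: joints at [1.136, 0.276, 1.505, -0, 1.361, -0.121], TCP at [0.178, 0.547, 0.25] pointing down, gripper open.
Joint ranges: [-2.89, 2.89], [-0.75, 2.08], [0.22, 2.7], [-1.18, 4.32], [0.11, 2.71], [-2.7, 2.7]. Speed limits (rad/s): [2.57, 2.57, 3.14, 3.14, 3.14, 3.14].

INTERFACE

Orientations are given as a rotation vector (axis times angle).
In Python, from cell import status, read_camera, bot, finder gives the robot as it stands.
- The arm moves only by the tool carry_out, never from a script. Its argument "plan" is a list of rows, each a list of 7 numbers: the shift along the tool's x, y, z in m, then the turn, a rotation vector about the tool's x, y, z in rad, then the finger opening in m, from 0 to 0.0854. In form: [[tx, ty, tz, ax, ay, az, grip], ...]. A call has 1 to 10 rows; each row is the pose to reach, as a shift and turn from the pose commanded when the call began, along the tool's axes at that moment; what a row does not reach only later rows make up. A row lasts 1/12 s, in which the tool goes at most 41.7 mm and 7.16 degrees, less where a joint would pass 70% of its speed; a pose out of reach is approached as far as the arm can. A call with a gripper value outside its range is refused whole. The fingers move at their own pace and stop on an object; "newtons" is the grip in N (left out, the last holds). Time passes only in rows, so rows that repeat a pose let the fingers close. It gives the time, the measured TCP pose, the force, the opening and the grip force at its end, in the units of the state.
- status.read_state(): the state, without advancing time (a new reading comes with each control period).
- read_camera(name): name is "scene" or "top" or "wrist"; returns a dict with "image" (384x512x3 uint8, red, green, blue), "intrinsics" (3x3 intrinsics, pixels), "origin" and "attitude" of the camera in the world. Camera axes: x right, y up, looking along -z (the intrinsics and any distortion apply to the point x, -y, -z); pixel columns grow to the right and rows downward; lengths in m; the calibration is good to about 2 mm. A picture is of the moment at which its call begins. There is no depth.
- bot.finish_job(): hands the job in; it is judged then, once.
Trained networks look in a picture, given as the dict that the camera call returned (one of the last four; its "shot" number tells which), for a name from the list of things; names that differ only in an ending like _2 or _b are one class to them, and where a whole thing is asked for, a point or a joint stands for the part that bears it (a point fixed in the world has none). Each returns a list of dicts, best first, with "confidence" (0 to 1); they miss things now and then, are a little off and sometimes report something else, mostly with a low value. They report only what shows in the picture. A call takes as long as a camera call. They do not tell look-alikes from the thing itself.
- finder.search_frame(picture, label): "rect" ([centre column, centre row, width, height] in pixels, round what is visible of it).
- finder.silhouettes(picture, label): "mask" (384x512 bool, what is visible of it) and "rect" ([centre column, centre row, width, height] in pixels, round what is visible of it).
The state is a dict: "time_s": time; "joint_positions": joint angles; "dq": joint speeds; "joint_torque": joint torques, N m; "tool_pos": TCP position; "ee_rot": TCP orientation; "wrist_force": force on the tool from outside, world axes, zero at the start; "moment": the same for the moment, N m; "opening": finger opening in m; "finger_force": force on a finger pad.
Only numpy, scipy, OpenCV 4.12 (cv2) and the standard library are available. Lean on these libraries where they do the work, as an engineer would, in place of code of your own. Each camera call takes 0.05 s, during which the arm holds its last target. There are 200 camera calls.

TASK

Put the loose blue tray, kept upright with its plaster cast in it, on top of the blue tray that stands on the plywood board, turned end for end so that its pull tab points the opposite way to the lower one's: it must stand interlocked and level on the lower rim instead of nesting down onto the cast below. Then lay the wooden bar lengthwise over the top tray, resting in the notches of both its end walls, grip block up and roughly centred. Set everything down gently, leave the lower tray where it stands on its board, and do not disturb the other things on the bench.

Things in the scene. Friction and masses are not known exactly. Their poses are not given: they have to be found in the camera images.
- board: fixed plywood board, 240 x 120 x 12 mm, flat on the bench, on which the lower tray stands. Origin: centre of its underside; x along its length, z up.
- tray_a: the lower tray: blue plastic stack-and-nest drying tray, open on top, 170 long (x) x 66 wide (y) x 50 mm high, with a pull tab on its +x end only. Loose, 0.25 kg, on the board. Origin: centre of its underside, z up. Stepped: lower part (z=0-25) 157 x 51 outside, its bottom edge bevelled 3 mm in over 5 mm; rim part (z=28-50) upright, 66 wide outside, mouth 162 x 57 mm. Floor 3 mm thick.
- tray_b: the tray to be moved: the same as tray_a in all sizes, axes and origin, with a cast in it; about 0.2 to 0.33 kg; loose on the bench away from the board. It starts with its tab pointing roughly the same way as tray_a's, away from the robot. Can be gripped from above across its 66 mm width at mid-length (rim sides z=28-50 plain from x=-24 to 50 mm; below z=28 the sides step in).
- tray_a_rim (a point): centre of tray_a's mouth, at rim height (z=50 mm). Rim side walls 4.5 mm, end walls 4 mm thick. Both trays have slots 20 mm wide through both long rim walls (z=28-50) at x=-34 and x=60 mm. With both tabs the same way an upper tray's ribs fall into these slots and it nests too deep (underside 28 mm above tray_a's, or on the cast at 35).
- tray_b_rib (a point): underside of one of tray_b's four stacking ribs, at x=60, y=33, z=8 mm in its frame (12 mm wide; both long sides, at x=60 and x=-34). Turned 180 degrees, the ribs stand on tray_a's rim: tray_b's underside is then 42 mm above tray_a's, origin over origin, and its lowest 8 mm plugs into the mouth with 2.5 to 3 mm play each side.
- tray_a_tab (a point): top of tray_a's pull tab, at x=94, y=0, z=38 mm in its frame (tab 36 wide, from x=85 to 103, z=33 to 38).
- tray_b_tab (a point): top of tray_b's pull tab, at x=94, y=0, z=38 mm in its frame (tab 36 wide, from x=85 to 103, z=33 to 38).
- tray_b_notch0 (a point): middle of the notch floor in tray_b's end wall at the tab end, at x=83, y=0, z=38 mm in its frame. Notch 40 mm wide, 12 mm deep, open at the top.
- tray_b_notch1 (a point): the like notch in tray_b's other end wall, at x=-83, y=0, z=38 mm in its frame.
- cast_a: white plaster cast, 110 x 34 x 32 mm, about 0.15 kg, lying loose on tray_a's floor (top 35 mm above the tray's underside). Origin: centre of its underside, x along its length, z up.
- cast_b: the same kind of plaster cast lying loose on tray_b's floor; it travels with the tray and can slide up to about 25 mm lengthwise.
- bar: plain wooden bar lying on the bench, 200 long (x) x 30 wide (y) x 14 mm high, with a raised grip block in the middle on top, 60 x 20 mm in plan, from z=14 to 34 mm. Origin: centre of its underside, z up (grip on top). About 0.06 kg. Laid in the notches of a tray, its underside is 38 mm above that tray's underside; either end may point either way.
- plaster_box: bystander: white plaster box with lid, 120 x 170 x 91 mm, 0.9 kg, standing on the bench between the robot and the work, to its left. Origin: centre of its underside.
- jar: bystander: glass jar, 68 mm in diameter, 85 mm high, with steel lid, between the robot and the work, to its right. Origin: centre of its underside.
- burin: bystander: wood-handled tool, 170 mm long, lying at the far side of the bench.
There are look-alikes about, which are no part of the job. What is shaped like the bar but pink or purple is not meant.

How it is judged:
By the outcome, as a careful person would: the job done as asked, in the order asked, and still so for the second after the job is handed in, with the robot touching nothing.
It also fails if it takes over 72 s, if anything falls off the work surface, if the arm or the gripper's body presses on something with over 40 N, if the wrist force passes 120 N, or if a joint passes its speed limit or range.

## Working session

There is one attempt and no reset: what is moved stays moved. The work goes in short steps, Python scripts to look and compute and a tool call to move; the robot and the scene stay as the last step left them, time stands still between calls to the robot, and variables do not carry over. Pictures are saved under pics/ and viewed, at most 13 in all, crops included, and the job is handed in when it is done.

Besides the shell and the picture viewer there is one more tool, called after ">>>" by a JSON object that holds its "name" and its "arguments", one argument or row to a line. carry_out: Moves the arm, as the interface text tells. Its arguments: {"type":"object","properties":{"plan":{"type":"array"},"newtons":{"type":"number"}},"required":["plan"]}

```bash
ls; mkdir -p pics
python3 - <<'E'
from cell import status, read_camera, bot, finder
import cv2,numpy as np
s=status.read_state();print(s)
ims=[]
for n in ["scene","top"]:
    p=read_camera(n);print(n,p["intrinsics"],p["origin"],p["attitude"],[k for k in p])
    cv2.imwrite(f"pics/{n}0.png",p["image"][...,::-1])
    for l in ["tray_a","bar","board","cast_a","tray_a_tab"]:
        for d in finder.search_frame(p,l): print(n,l,np.round(d["rect"],1),d["confidence"])
E
```

```text
pics
{'time_s': 0.0, 'joint_positions': array([ 1.13599040e+00,  2.76590339e-01,  1.50617895e+00,  1.74366465e-06,
        1.36071384e+00, -1.21007754e-01]), 'dq': array([-0.00080061, -0.00092653, -0.00085905, -0.00031436, -0.00066695,
       -0.00063571]), 'joint_torque': array([ 3.32779537e-04, -4.16763496e+01, -2.45815426e+01,  2.69018949e-05,
        1.09758211e-02,  4.14677871e-06]), 'tool_pos': array([0.17727471, 0.5464421 , 0.24942409]), 'ee_rot': array([-4.90812198e-01, -3.10248786e+00,  2.85441430e-03]), 'wrist_force': array([0.39465054, 0.23495681, 0.35953378]), 'moment': array([ 0.0150841 ,  0.03760722, -0.08909374]), 'finger_force': 0.0, 'opening': 0.08553494812998302}
scene [[474.25740123   0.         257.62132847]
 [  0.         474.25740123 191.67257234]
 [  0.           0.           1.        ]] [ 1.28148638 -0.01918427  1.28242363] [0.40275702 0.47180325 1.64308312] ['image', 'intrinsics', 'origin', 'attitude', 'shot']
scene tray_a [404.1 211.7  27.7  56.4] 0.63
scene tray_a [301.6 204.7  39.   57.6] 0.61
scene bar [184.1 274.1  34.   73.3] 0.95
scene bar [140.6 130.
[... 338 characters left out ...]
25477459   0.         249.87244635]
 [  0.         371.25477459 189.02401178]
 [  0.           0.           1.        ]] [ 0.36527456 -0.1240259   1.10634546] [ 0.11296649 -0.1190217  -1.59398299] ['image', 'intrinsics', 'origin', 'attitude', 'shot']
top tray_a [ 96.4 185.1  30.   65.5] 0.84
top tray_a [201.2 185.3  35.8  64.2] 0.83
top bar [303.2 104.2  18.5  63.4] 0.97
top bar [296.8 181.5  12.6  68.8] 0.88
top bar [399.1 265.5  75.   15.7] 0.87
top bar [201.8 184.9  38.5  68. ] 0.49
top board [105.1 192.8  43.6  83.7] 0.55
top board [298.5 274.9  26.   24.3] 0.2
top cast_a [100.2 189.2   8.5  45.7] 0.94
top cast_a [201.8 181.6  16.7  39.3] 0.8
top tray_a_tab [ 94.6 186.   27.2  62.2] 0.91
```

View pics/scene0.png

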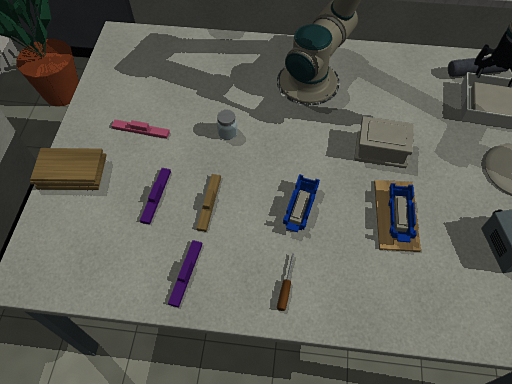

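View pics/top0.png

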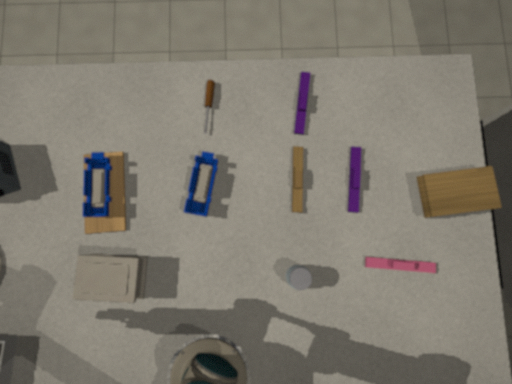

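```bash
cat > h.py <<'E'
from cell import status, read_camera, bot, finder
import cv2,numpy as np
from scipy.spatial.transform import Rotation as R
from scipy.optimize import minimize
def project(p,X):
    c=(np.asarray(X)-p["origin"])@R.from_rotvec(p["attitude"]).as_matrix()
    q=(c*[1,-1,-1])@np.asarray(p["intrinsics"]).T
    return q[:,:2]/q[:,2:]
def ray(p,uv):
    d=np.linalg.inv(p["intrinsics"])@[uv[0],uv[1],1]
    return R.from_rotvec(p["attitude"]).as_matrix()@(d*[1,-1,-1])
def onplane(p,uv,z):
    d=ray(p,uv); return p["origin"]+d*(z-p["origin"][2])/d[2]
def box(x0,x1,y0,y1,z0,z1): return np.array([[x,y,z] for x in(x0,x1) for y in(y0,y1) for z in(z0,z1)])/1000
TRAY=np.vstack([box(-85,85,-33,33,28,50),box(-78.5,78.5,-25.5,25.5,5,25),box(-75.5,75.5,-22.5,22.5,0,1),box(85,103,-18,18,33,38),box(54,66,-33,33,8,28),box(-40,-28,-33,33,8,28)])
BAR=np.vstack([box(-100,100,-15,15,0,14),box(-30,30,-10,10,14,34)])
def place(M,x,y,z,yaw): return M@R.from_euler("z",yaw).as_matrix().T+[x,y,z]
def hull(P): return cv2.convexHull(P.astype(np.float32))
def maskhull(m):
    n,l,st,_=cv2.connectedComponentsWithStats(m.astype(np.uint8)); i=1+np.argmax(st[1:,4])
    v,u=np.nonzero(l==i)  # pixel squares' corners
    return hull(np.vstack([np.c_[u+a,v+b] for a in(-.5,.5) for b in(-.5,.5)])),st[i,4]
def iou(A,B):
    i=cv2.intersectConvexConvex(A,B)[0]; return i/(cv2.contourArea(A)+cv2.contourArea(B)-i)
def fit(views,M,x0,freez=True):
    """views: [(pic,hull)]; x0=[x,y,z,yaw]"""
    x0=np.array(x0,float); idx=[0,1,2,3] if freez else [0,1,3]
    sc=np.array([.01,.01,.01,.1])[idx]
    def f(v):
        q=x0.copy(); q[idx]+=v*sc
        return sum(1-iou(hull(project(p,place(M,*q))),h) for p,h in views)
    r=None;v=np.zeros(len(idx))
    for _ in range(3):
        r=minimize(f,v,method="Nelder-Mead",options=dict(initial_simplex=np.vstack([v,v+np.eye(len(idx))]),xatol=1e-3,fatol=1e-6,maxiter=600)); v=r.x
    q=x0.copy(); q[idx]+=v*sc; return q,r.fun/len(views)
def blue(p):
    h=cv2.cvtColor(p["image"],cv2.COLOR_RGB2HSV); return (abs(h[...,0].astype(int)-115)<13)&(h[...,1]>140)&(h[...,2]>35)
def wood(p):
    h=cv2.cvtColor(p["image"],cv2.COLOR_RGB2HSV); return (abs(h[...,0].astype(int)-17)<8)&(h[...,1]>75)&(h[...,2]>50)
def near(m,rect,pad=6):
    o=np.zeros_like(m);c,r,w,hh=rect
    s=np.s_[max(0,int(r-hh/2-pad)):int(r+hh/2+pad),max(0,int(c-w/2-pad)):int(c+w/2+pad)]
    o[s]=m[s]; return o
E
python3 - <<'E'
from h import *
S,T=read_camera("scene"),read_camera("top")
h=cv2.cvtColor(S["image"],cv2.COLOR_RGB2HSV); print(h[222,302],h[180,302],h[238,404],h[185,215],h[215,204])
for name,M,fn,rs,rt in [("A",TRAY,blue,[404,212,28,57],[96.4,185,30,66]),("B",TRAY,blue,[301.6,204.7,39,58],[201,185,36,64]),("bar",BAR,wood,[209,203,22,61],[297,181,13,69])]:
    V=[]
    for p,r in((S,rs),(T,rt)):
        H,n=maskhull(near(fn(p),r)); print(name,n,cv2.boundingRect(H)); V.append((p,H))
    c=onplane(T,rt[:2],.03)
    x0=[c[0],c[1],.0,0]
    print(name,"2view",fit(V,M,x0)); print("S",fit(V[:1],M,x0,False),"T",fit(V[1:],M,x0,False))
for l,st in [("tray_a",(T,)),("bar",(T,)),("plaster_box",(T,S)),("jar",(T,S))]:
    for p in st:
        for d in finder.silhouettes(p,l)[:3]: print(l,p["shot"],np.round(d["rect"]),d["confidence"],np.round(onplane(p,d["rect"][:2],.05),3))
E
```

```text
[111 255  51] [110 240  51] [110 233 117] [ 19 131 111] [ 19 131 103]
A 820 (388, 182, 28, 60)
A 849 (83, 152, 28, 64)
A 2view (array([0.54014563, 0.31230312, 0.00597189, 0.00803315]), np.float64(0.05927957496069952))
S (array([0.53644068, 0.3136584 , 0.        , 0.00858998]), np.float64(0.020696821794282227)) T (array([0.54235223, 0.31611149, 0.        , 0.0519095 ]), np.float64(0.08892716421755475))
B 763 (282, 173, 38, 59)
B 761 (184, 151, 33, 65)
B 2view (array([ 0.53916372,  0.01159128, -0.00287798, -0.21145994]), np.float64(0.05298185529192323))
S (array([ 0.54106769,  0.0109897 ,  0.        , -0.21590368]), np.float64(0.04619842902463489)) T (array([ 0.53863519,  0.01180684,  0.        , -0.19498689]), np.float64(0.05892831848639246))
bar 577 (196, 173, 25, 59)
bar 680 (291, 146, 13, 67)
bar 2view (array([ 0.55540951, -0.27466347, -0.00455276, -0.05269872]), np.float64(0.08933360667123585))
S (array([ 0.55830622, -0.2739166 ,  0.        , -0.0509254 ]), np.float64(0.10039558649875002)) T (array([ 0.55483671, -0.27403193,  0.        , -0.05358668]), np.float64(0.07501766474159444))
tray_a 4 [200. 186.  33.  66.] 0.89 [0.535 0.013 0.05 ]
tray_a 4 [ 96. 187.  28.  64.] 0.87 [0.54  0.314 0.05 ]
bar 4 [297. 181.  12.  65.] 0.97 [ 0.541 -0.267  0.05 ]
bar 4 [355. 181.  16.  69.] 0.6 [ 0.537 -0.435  0.05 ]
bar 4 [303. 105.  15.  68.] 0.59 [ 0.77  -0.295  0.05 ]
plaster_box 4 [108. 277.  73.  49.] 0.71 [0.286 0.272 0.05 ]
plaster_box 4 [202. 186.  34.  62.] 0.44 [0.534 0.008 0.05 ]
plaster_box 3 [384. 143.  56.  53.] 0.87 [0.301 0.26  0.05 ]
plaster_box 3 [404. 211.  26.  56.] 0.73 [0.549 0.315 0.05 ]
jar 4 [298. 277.  27.  24.] 0.84 [ 0.271 -0.257  0.05 ]
jar 3 [227. 125.  18.  26.] 0.55 [ 0.284 -0.257  0.05 ]
```

Run:
```python
from h import *
s=status.read_state(); W=read_camera("wrist"); Rt=R.from_rotvec(s["ee_rot"])
print(W["intrinsics"],"cam in tool",Rt.inv().apply(W["origin"]-s["tool_pos"]),(Rt.inv()*R.from_rotvec(W["attitude"])).as_matrix().round(3))
print("tool R\n",Rt.as_matrix().round(3))
for x in ([.54,.312,.25],[.46,.312,.28]): print(Rt.inv().apply(np.array(x)-s["tool_pos"]))
```

```text
[[289.27920696   0.         258.9657578 ]
 [  0.         289.27920696 186.5147093 ]
 [  0.           0.           1.        ]] cam in tool [ 0.08398506 -0.00099342 -0.12347541] [[-0.001  0.946  0.325]
 [ 1.     0.001 -0.001]
 [-0.001  0.325 -0.946]]
tool R
 [[-0.951  0.309  0.   ]
 [ 0.309  0.951  0.   ]
 [-0.     0.    -1.   ]]
[-4.17309065e-01 -1.11569190e-01  3.36746571e-04]
[-0.34121667 -0.13626196 -0.02966683]
```

>>> {"name": "carry_out", "arguments": {
  "plan": [
    [-0.4,-0.11,0.03,0,0,-0.314,0.085],
    [-0.417,-0.112,0.03,0,0,-0.314,0.085],
    [-0.417,-0.112,0.03,0,0,-0.314,0.085],
    [-0.417,-0.112,0.03,0,0,-0.314,0.085],
    [-0.417,-0.112,0.03,0,0,-0.314,0.085],
    [-0.417,-0.112,0.03,0,0,-0.314,0.085],
    [-0.417,-0.112,0.03,0,0,-0.314,0.085],
    [-0.417,-0.112,0.03,0,0,-0.314,0.085],
    [-0.417,-0.112,0.03,0,0,-0.314,0.085],
    [-0.417,-0.112,0.03,0,0,-0.314,0.085]
  ]
}}

```text
time_s: 1.88
tool_pos: [0.5223, 0.3226, 0.2219]
ee_rot: [0.0, 3.141, 0.001]
wrist_force: [0.6, 0.2, 0.0]
opening: 0.0851
finger_force: 0.0
```

>>> {"name": "carry_out", "arguments": {
  "plan": [
    [0,0,0,0,0,0,0.085],
    [0,0,0,0,0,0,0.085]
  ]
}}

```text
time_s: 2.05
tool_pos: [0.5225, 0.3224, 0.2211]
ee_rot: [-0.006, -3.141, 0.0]
wrist_force: [-1.0, -0.4, -0.4]
opening: 0.0853
finger_force: 0.0
```

```bash
cat >> h.py <<'E'
def wristview(label,M,x0,fn,show=None,freez=True,force=None):
    W=read_camera("wrist"); ds=finder.silhouettes(W,label)
    for d in ds[:3]: print(label,np.round(d["rect"]),round(d["confidence"],2))
    H,n=maskhull(fn(W)); print("colour",cv2.boundingRect(H),n)
    q,e=fit([(W,H)],M,x0,freez); print("colour fit",q.round(4),round(e,4))
    if ds:
        H2,n=maskhull(ds[0]["mask"]); q2,e2=fit([(W,H2)],M,x0,freez); print("net fit",q2.round(4),round(e2,4))
    if show:
        im=W["image"][...,::-1].copy(); cv2.polylines(im,[hull(project(W,place(M,*q))).astype(np.int32)],True,(0,255,255),1); cv2.imwrite(show,im)
    return W,H,q
E
python3 - <<'E'
from h import *
W,H,q=wristview("tray_a",TRAY,[.54,.312,.012,.01],blue,"pics/wA.png",False)
fit4=fit([(W,H)],TRAY,q); print(fit4)
E
```

```text
tray_a [ 16. 188.  33. 158.] 0.94
tray_a [246. 188.  72. 163.] 0.58
colour (212, 105, 70, 165) 6767
colour fit [0.5413 0.311  0.012  0.0071] 0.004
net fit [0.54  0.312 0.012 0.01 ] 1.0
(array([0.54127099, 0.31097553, 0.0118798 , 0.00713097]), np.float64(0.0038912830122603825))
```

View pics/wA.png

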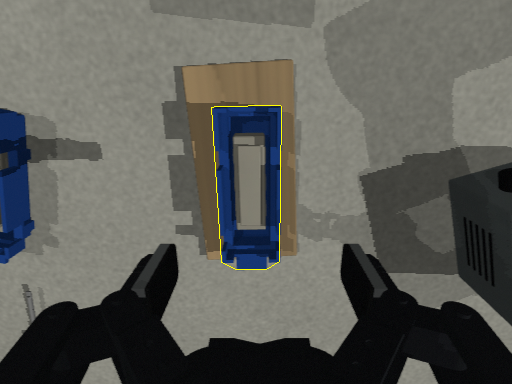

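>>> {"name": "carry_out", "arguments": {
  "plan": [
    [-0.007,-0.31,0,0,0,1.25,0.085],
    [-0.007,-0.31,0,0,0,1.25,0.085],
    [-0.007,-0.31,0,0,0,1.25,0.085],
    [-0.007,-0.31,0,0,0,1.25,0.085],
    [-0.007,-0.31,0,0,0,1.25,0.085],
    [-0.007,-0.31,0,0,0,1.25,0.085],
    [-0.007,-0.31,0,0,0,1.25,0.085],
    [-0.007,-0.31,0,0,0,1.25,0.085],
    [-0.007,-0.31,0,0,0,1.25,0.085],
    [-0.007,-0.31,0,0,0,1.25,0.085]
  ]
}}

```text
time_s: 2.98
tool_pos: [0.527, 0.0141, 0.2223]
ee_rot: [1.846, 2.542, 0.001]
wrist_force: [0.1, -0.9, 0.3]
opening: 0.0852
finger_force: 0.0
```

>>> {"name": "carry_out", "arguments": {
  "plan": [
    [0,0,0,0,0,1.25,0.085],
    [0,0,0,0,0,1.25,0.085],
    [0,0,0,0,0,1.25,0.085],
    [0,0,0,0,0,1.25,0.085],
    [0,0,0,0,0,1.25,0.085],
    [0,0,0,0,0,1.25,0.085],
    [0,0,0,0,0,1.25,0.085],
    [0,0,0,0,0,1.25,0.085],
    [0,0,0,0,0,1.25,0.085],
    [0,0,0,0,0,1.25,0.085]
  ]
}}

```text
time_s: 3.82
tool_pos: [0.5269, 0.0159, 0.2223]
ee_rot: [-2.983, -0.986, -0.001]
wrist_force: [-0.1, -0.9, -0.4]
opening: 0.0849
finger_force: 0.0
```

>>> {"name": "carry_out", "arguments": {
  "plan": [
    [0,0,0,0,0,0.85,0.085],
    [0,0,0,0,0,0.85,0.085],
    [0,0,0,0,0,0.85,0.085],
    [0,0,0,0,0,0.85,0.085],
    [0,0,0,0,0,0.85,0.085],
    [0,0,0,0,0,0.85,0.085],
    [0,0,0,0,0,0.85,0.085],
    [0,0,0,0,0,0.85,0.085],
    [0,0,0,0,0,0.85,0.085]
  ]
}}

```text
time_s: 4.57
tool_pos: [0.5272, 0.0154, 0.2222]
ee_rot: [-3.125, 0.319, -0.001]
wrist_force: [-0.2, 0.1, -0.3]
opening: 0.0852
finger_force: 0.0
```

Run:
```python
from h import *
s=status.read_state(); print(s["tool_pos"],s["joint_positions"],R.from_rotvec(s["ee_rot"]).as_matrix().round(4))
W,H,q=wristview("tray_b",TRAY,[.54,.012,.0,-.21],blue,"pics/wB.png",False)
print(fit([(W,H)],TRAY,q))
for r in s["tool_pos"],: print(R.from_rotvec(s["ee_rot"]).inv().apply(np.array([q[0],q[1],.04])-r))
```

```text
[0.52717456 0.01539245 0.22224725] [-1.03042147e-01  2.22172012e-01  1.65156469e+00  4.12260063e-04
  1.26746256e+00  1.67115171e+00] [[ 9.794e-01 -2.021e-01  4.000e-04]
 [-2.021e-01 -9.794e-01  4.000e-04]
 [ 4.000e-04 -4.000e-04 -1.000e+00]]
tray_b [261. 144.  69. 182.] 0.87
tray_b [ 34. 208.  67. 155.] 0.82
colour (226, 53, 69, 180) 7144
colour fit [ 0.5382  0.0115  0.     -0.2091] 0.0071
net fit [ 0.538   0.0115  0.     -0.2148] 0.0296
(array([ 5.38188341e-01,  1.15111573e-02, -3.71736331e-04, -2.09573187e-01]), np.float64(0.006807115272454256))
[0.01152693 0.00164093 0.18225063]
```

View pics/wB.png

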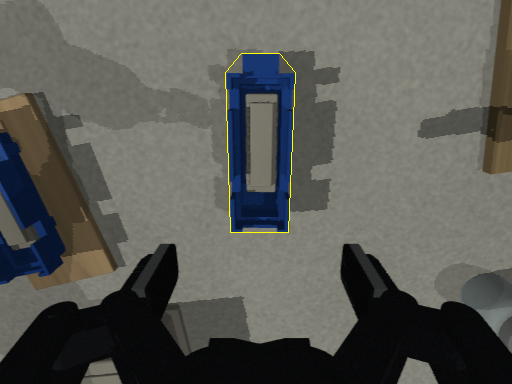

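>>> {"name": "carry_out", "arguments": {
  "plan": [
    [0.0115,0.0016,0.04,0,0,0.006,0.085],
    [0.0115,0.0016,0.08,0,0,0.006,0.085],
    [0.0115,0.0016,0.115,0,0,0.006,0.085],
    [0.0115,0.0016,0.145,0,0,0.006,0.085],
    [0.0115,0.0016,0.165,0,0,0.006,0.085],
    [0.0115,0.0016,0.177,0,0,0.006,0.085],
    [0.0115,0.0016,0.182,0,0,0.006,0.085],
    [0.0115,0.0016,0.182,0,0,0.006,0.085],
    [0.0115,0.0016,0.182,0,0,0.006,0.085]
  ],
  "newtons": 40
}}

```text
time_s: 5.42
tool_pos: [0.5392, 0.0101, 0.0403]
ee_rot: [-3.124, 0.335, -0.001]
wrist_force: [0.4, -1.0, 0.3]
opening: 0.085
finger_force: 0.0
```

>>> {"name": "carry_out", "arguments": {
  "plan": [
    [0,0,0,0,0,0,0.07],
    [0,0,0,0,0,0,0.064],
    [0,0,0,0,0,0,0.058],
    [0,0,0,0,0,0,0.058],
    [0,0,0,0,0,0,0.058],
    [0,0,0,0,0,0,0.058]
  ],
  "newtons": 40
}}

```text
time_s: 5.92
tool_pos: [0.5399, 0.0103, 0.0415]
ee_rot: [-3.123, 0.336, -0.005]
wrist_force: [-0.1, 1.8, 6.5]
opening: 0.0654
finger_force: 46.9
```

>>> {"name": "carry_out", "arguments": {
  "plan": [
    [0,0,-0.003,0,0,0,0.058],
    [0,0,-0.01,0,0,0,0.058],
    [0,0,-0.025,0,0,0,0.058],
    [0,0,-0.045,0,0,0,0.058],
    [0,0,-0.07,0,0,0,0.058],
    [0,0,-0.09,0,0,0,0.058],
    [0,0,-0.105,0,0,0,0.058],
    [0,0,-0.115,0,0,0,0.058],
    [0,0,-0.12,0,0,0,0.058],
    [0,0,-0.12,0,0,0,0.058]
  ]
}}

```text
time_s: 6.75
tool_pos: [0.5388, 0.0099, 0.1606]
ee_rot: [3.124, -0.336, 0.002]
wrist_force: [0.9, -0.3, -4.3]
opening: 0.0652
finger_force: 46.2
```

Run:
```python
from h import *
s=status.read_state(); print(s["tool_pos"],s["wrist_force"],s["moment"],s["opening"])
M=R.from_rotvec(s["ee_rot"]); print(M.as_matrix().round(4))
W=read_camera("wrist"); cv2.imwrite("pics/hand.png",W["image"][...,::-1])
```

```text
[0.53882319 0.00994628 0.16060871] [ 0.88435604 -0.31255945 -4.29280731] [ 0.02073724 -0.00715053  0.02750487] 0.06524886291086077
[[ 9.772e-01 -2.125e-01  1.300e-03]
 [-2.125e-01 -9.772e-01 -2.000e-04]
 [ 1.300e-03 -1.000e-04 -1.000e+00]]
```

View pics/hand.png

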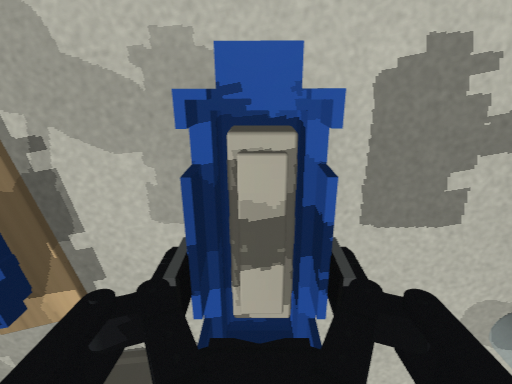

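```bash
cat >> h.py <<'E'
from scipy.optimize import least_squares
def inhand():
    """tray_b pose (x,y,z, yaw about tool -z, pitch) in tool frame from wrist picture"""
    W=read_camera("wrist"); s=status.read_state(); b=blue(W); b[130:]=0
    n,l,st,_=cv2.connectedComponentsWithStats(b.astype(np.uint8)); 
    i=l[80,258]; m=l==i
    w=m.sum(1); rows=np.nonzero(w>40)[0]; top=rows[0]; k=np.nonzero(w>140)[0]; k=k[k<top+80][0]
    def ext(r): c=np.nonzero(m[r])[0]; return c[0]-.5,c[-1]+.5
    a,c=ext(top+3); d,e=ext(k+3)
    pix=np.array([[a,top-.5],[c,top-.5],[d,k-.5],[e,k-.5]]); print("corners",pix.tolist())
    P=np.array([[103,18,38],[103,-18,38],[85,33,50],[85,-33,50]])/1000
    Rt=R.from_rotvec(s["ee_rot"])
    def world(v): # tray z is against tool z; tray x along tool x
        return Rt.apply((R.from_euler("x",np.pi)*R.from_euler("zy",v[3:])).apply(P)+v[:3])+s["tool_pos"]
    r=least_squares(lambda v:(project(W,world(v))-pix).ravel(),[0,0,.04,0,0],x_scale=[.01,.01,.01,.1,.1])
    print("in hand x,y,z,yaw,pitch",r.x.round(4),"res",r.fun.round(2)); return r.x
E
python3 -c "
from h import *
inhand()"
```

```text
corners [[213.5, 40.5], [302.5, 40.5], [171.5, 88.5], [344.5, 88.5]]
in hand x,y,z,yaw,pitch [-0.0008  0.0004  0.0433 -0.0007 -0.0092] res [-0.4   0.1   0.46  0.08  0.14 -0.07 -0.19 -0.09]
```

>>> {"name": "carry_out", "arguments": {
  "plan": [
    [-0.001,-0.005,-0.002,0,0,-0.08,0.058],
    [-0.003,-0.015,-0.006,0,0,-0.19,0.058],
    [-0.006,-0.028,-0.01,0,0,-0.31,0.058],
    [-0.009,-0.04,-0.014,0,0,-0.43,0.058],
    [-0.011,-0.05,-0.018,0,0,-0.55,0.058],
    [-0.013,-0.06,-0.02,0,0,-0.67,0.058],
    [-0.015,-0.07,-0.02,0,0,-0.79,0.058],
    [-0.017,-0.08,-0.02,0,0,-0.9,0.058],
    [-0.019,-0.089,-0.02,0,0,-1.01,0.058],
    [-0.021,-0.098,-0.02,0,0,-1.12,0.058]
  ]
}}

```text
time_s: 7.68
tool_pos: [0.538, 0.1107, 0.1782]
ee_rot: [-2.82, -1.382, 0.005]
wrist_force: [-0.4, -0.0, -3.7]
opening: 0.0652
finger_force: 46.1
```

>>> {"name": "carry_out", "arguments": {
  "plan": [
    [0.008,-0.006,0,0,0,-0.112,0.058],
    [0.016,-0.012,0,0,0,-0.224,0.058],
    [0.024,-0.019,0,0,0,-0.336,0.058],
    [0.031,-0.025,0,0,0,-0.448,0.058],
    [0.039,-0.031,0,0,0,-0.56,0.058],
    [0.047,-0.037,0,0,0,-0.672,0.058],
    [0.055,-0.043,0,0,0,-0.784,0.058],
    [0.063,-0.049,0,0,0,-0.896,0.058],
    [0.071,-0.055,0,0,0,-1.008,0.058],
    [0.079,-0.062,0,0,0,-1.12,0.058]
  ]
}}

```text
time_s: 8.52
tool_pos: [0.5382, 0.2108, 0.178]
ee_rot: [-1.655, -2.668, 0.004]
wrist_force: [0.3, 0.6, -4.4]
opening: 0.0655
finger_force: 46.0
```

>>> {"name": "carry_out", "arguments": {
  "plan": [
    [0.009,0.004,0,0,0,-0.112,0.058],
    [0.02,0.009,0,0,0,-0.224,0.058],
    [0.03,0.015,0,0,0,-0.346,0.058],
    [0.042,0.02,0,0,0,-0.468,0.058],
    [0.053,0.026,0,0,0,-0.59,0.058],
    [0.064,0.031,0,0,0,-0.71,0.058],
    [0.074,0.036,0,0,0,-0.83,0.058],
    [0.082,0.04,0,0,0,-0.95,0.058],
    [0.087,0.043,0,0,0,-1.05,0.058],
    [0.09,0.044,0,0,0,-1.12,0.058]
  ]
}}

```text
time_s: 9.35
tool_pos: [0.5382, 0.3115, 0.1778]
ee_rot: [0.015, -3.138, 0.001]
wrist_force: [0.7, 0.1, -4.7]
opening: 0.065
finger_force: 46.0
```

>>> {"name": "carry_out", "arguments": {
  "plan": [
    [0,0,0,0,0,0,0.058],
    [0,0,0,0,0,0,0.058]
  ]
}}

```text
time_s: 9.52
tool_pos: [0.5382, 0.3106, 0.1783]
ee_rot: [0.004, -3.139, 0.002]
wrist_force: [-0.7, -0.6, -5.6]
opening: 0.065
finger_force: 46.0
```

Run:
```python
from h import *
s=status.read_state(); print(s["tool_pos"],s["wrist_force"],s["opening"])
M=R.from_rotvec(s["ee_rot"]); print(M.as_matrix().round(4))
v=inhand()
tgt=np.array([.5413,.3110,.054]); c=M.apply(v[:3])+s["tool_pos"]
print("tray now",c,"yaw",np.arctan2(*(M.as_matrix()[[1,0],0]))-v[3],"err tool",M.inv().apply(tgt-c))
W=read_camera("wrist"); cv2.imwrite("pics/hand2.png",W["image"][...,::-1])
```

```text
[0.53820993 0.31061548 0.17827422] [-0.73625135 -0.6396762  -5.6169968 ] 0.06500006662313884
[[-1.     -0.0028 -0.0027]
 [-0.0028  1.     -0.0014]
 [ 0.0027 -0.0014 -1.    ]]
corners [[213.5, 40.5], [302.5, 40.5], [171.5, 88.5], [344.5, 88.5]]
in hand x,y,z,yaw,pitch [-0.0007 -0.0011  0.0442 -0.0005 -0.0082] res [-0.41  0.09  0.44  0.09  0.15 -0.07 -0.18 -0.09]
tray now [0.53877164 0.30947563 0.13402654] yaw -3.138320996023263 err tool [-0.00274716  0.00162628  0.08001733]
```

View pics/hand2.png

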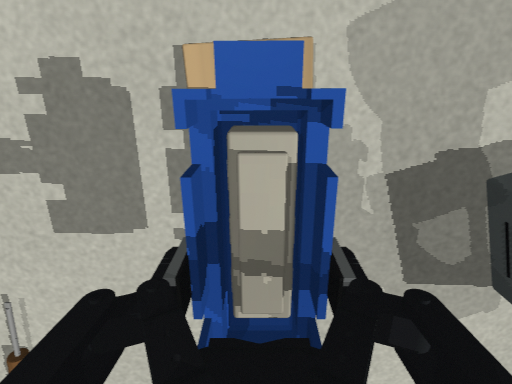

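Run:
```python
from h import *
P=[];O=[];C=[];A=[]
for i in range(8):
    W=read_camera("wrist"); s=status.read_state(); Rt=R.from_rotvec(s["ee_rot"])
    P.append(s["tool_pos"]);O.append(W["origin"]);A.append(s["ee_rot"]); C.append(W["attitude"])
for n,a in (("tool",P),("cam",O),("rot",A),("camrot",C)): print(n,np.mean(a,0).round(5),np.std(a,0).round(5))
Rm=R.from_rotvec(A).mean(); print(Rm.as_matrix().round(4)); print("cam in tool",Rm.inv().apply(np.mean(O,0)-np.mean(P,0)))
Rc=R.from_rotvec(C).mean(); print((Rm.inv()*Rc).as_matrix().round(4))
```

```text
tool [0.53889 0.31055 0.17974] [0.0001  0.00012 0.00027]
cam [0.45461 0.30934 0.30313] [7.e-05 5.e-05 3.e-04]
rot [-0.00048  0.00021  0.00033] [5.22000e-03 3.14123e+00 2.90000e-04]
camrot [-0.25915 -0.26084  1.55737] [0.00017 0.0008  0.00025]
[[-1.0e+00 -3.3e-03 -2.0e-04]
 [-3.3e-03  1.0e+00 -1.0e-04]
 [ 2.0e-04 -1.0e-04 -1.0e+00]]
cam in tool [ 0.08431211 -0.00094244 -0.12337083]
[[-9.000e-04  9.456e-01  3.254e-01]
 [ 1.000e+00  1.200e-03 -5.000e-04]
 [-8.000e-04  3.254e-01 -9.456e-01]]
```

```bash
cat >> h.py <<'E'
def trayworld(W,pix,yaw0):
    P=np.array([[103,18,38],[103,-18,38],[85,33,50],[85,-33,50]])/1000
    o=W["origin"]
    r=least_squares(lambda v:(project(W,R.from_euler("zy",[v[3],v[4]]).apply(P)+v[:3])-pix).ravel(),[o[0]+.08,o[1],o[2]-.17,yaw0,0],x_scale=[.01,.01,.01,.1,.1])
    return r.x
E
python3 - <<'E'
from h import *
pix=np.array([[213.5, 40.5], [302.5, 40.5], [171.5, 88.5], [344.5, 88.5]])
V=[];P=[];A=[]
for i in range(6):
    W=read_camera("wrist"); V.append(trayworld(W,pix,np.pi)); s=status.read_state();P.append(s["tool_pos"]);A.append(s["ee_rot"])
v=np.mean(V,0);print(v.round(4),np.std(V,0).round(5),np.mean(P,0).round(4)); Rm=R.from_rotvec(A).mean()
print("err tool",Rm.inv().apply(np.array([.5413,.3110,.054])-v[:3]).round(4),"yaw err world",np.pi+.0071-v[3])
E
```

```text
[0.5398 0.3096 0.136  3.1449 0.0075] [2.0e-05 4.0e-05 2.0e-05 1.1e-04 3.0e-05] [0.5389 0.3108 0.1799]
err tool [-0.0015  0.0014  0.082 ] yaw err world 0.0037944712435735717
```

>>> {"name": "carry_out", "arguments": {
  "plan": [
    [-0.0015,0.0014,0.005,0,0,-0.004,0.058],
    [-0.0015,0.0014,0.015,0,0,-0.004,0.058],
    [-0.0015,0.0014,0.03,0,0,-0.004,0.058],
    [-0.0015,0.0014,0.045,0,0,-0.004,0.058],
    [-0.0015,0.0014,0.056,0,0,-0.004,0.058],
    [-0.0015,0.0014,0.063,0,0,-0.004,0.058],
    [-0.0015,0.0014,0.068,0,0,-0.004,0.058],
    [-0.0015,0.0014,0.07,0,0,-0.004,0.058],
    [-0.0015,0.0014,0.07,0,0,-0.004,0.058],
    [-0.0015,0.0014,0.07,0,0,-0.004,0.058]
  ]
}}

```text
time_s: 11.15
tool_pos: [0.5409, 0.3125, 0.1104]
ee_rot: [-0.013, 3.14, 0.001]
wrist_force: [0.0, -0.2, -3.9]
opening: 0.0651
finger_force: 46.0
```

```bash
cat >> h.py <<'E'
def st(n=5):
    P=[];A=[];F=[]
    for i in range(n): W=read_camera("wrist"); s=status.read_state();P.append(s["tool_pos"]);A.append(s["ee_rot"]);F.append(s["wrist_force"])
    Rm=R.from_rotvec(A).mean(); print("tool",np.mean(P,0).round(4),"x dir",np.arctan2(Rm.as_matrix()[1,0],Rm.as_matrix()[0,0]).round(4),"z",Rm.as_matrix()[:,2].round(4),"F",np.mean(F,0).round(2))
    return np.mean(P,0),Rm,W
E
python3 - <<'E'
from h import *
p,Rm,W=st()
pix=np.array([[213.5, 40.5], [302.5, 40.5], [171.5, 88.5], [344.5, 88.5]])
v=trayworld(W,pix,np.pi);print(v.round(4)); inhand()
im=W["image"][...,::-1]; S=read_camera("scene")["image"][170:260,360:450,::-1]
cv2.imwrite("pics/pre.png",np.hstack([im,cv2.resize(cv2.copyMakeBorder(S,0,2,0,0,cv2.BORDER_CONSTANT),(280,384))]))
E
```

```text
tool [0.5409 0.3125 0.1106] x dir -3.1334 z [ 1.4e-03  7.0e-04 -1.0e+00] F [ 0.49 -0.11 -4.19]
[0.5417 0.3112 0.0667 3.1491 0.0063]
corners [[213.5, 40.5], [302.5, 40.5], [171.5, 88.5], [344.5, 88.5]]
in hand x,y,z,yaw,pitch [-0.001  -0.0012  0.0438 -0.0007 -0.0073] res [-0.41  0.08  0.44  0.09  0.15 -0.07 -0.18 -0.09]
```

View pics/pre.png

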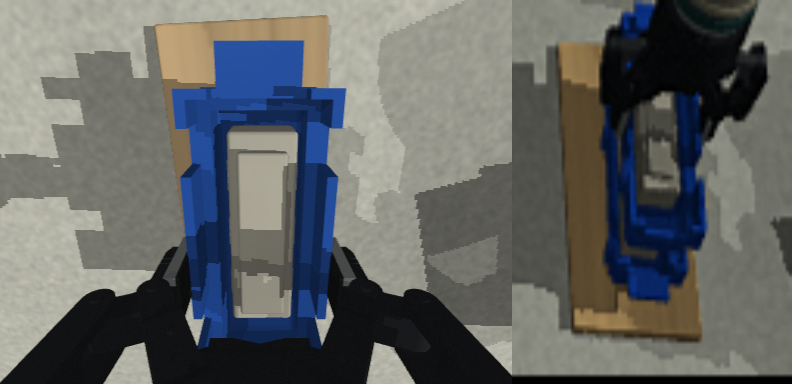

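>>> {"name": "carry_out", "arguments": {
  "plan": [
    [0,0,0.002,0,0,0,0.058],
    [0,0,0.004,0,0,0,0.058],
    [0,0,0.006,0,0,0,0.058],
    [0,0,0.008,0,0,0,0.058],
    [0,0,0.0095,0,0,0,0.058],
    [0,0,0.0095,0,0,0,0.058]
  ]
}}

```text
time_s: 12.0
tool_pos: [0.5401, 0.3121, 0.0998]
ee_rot: [0.013, -3.141, 0.001]
wrist_force: [-0.4, -0.1, -3.9]
opening: 0.0654
finger_force: 46.0
```

>>> {"name": "carry_out", "arguments": {
  "plan": [
    [0,0,0.001,0,0,0,0.058],
    [0,0,0.002,0,0,0,0.058],
    [0,0,0.003,0,0,0,0.058],
    [0,0,0.003,0,0,0,0.058]
  ]
}}

```text
time_s: 12.33
tool_pos: [0.5403, 0.3122, 0.0972]
ee_rot: [0.013, -3.141, 0.0]
wrist_force: [0.8, -1.0, -4.5]
opening: 0.0649
finger_force: 46.0
```

>>> {"name": "carry_out", "arguments": {
  "plan": [
    [0,0,0.0005,0,0,0,0.058],
    [0,0,0.001,0,0,0,0.058],
    [0,0,0.001,0,0,0,0.058]
  ]
}}

```text
time_s: 12.58
tool_pos: [0.5404, 0.3123, 0.0963]
ee_rot: [0.013, -3.141, -0.0]
wrist_force: [0.5, -0.4, -4.3]
opening: 0.0654
finger_force: 46.0
```

>>> {"name": "carry_out", "arguments": {
  "plan": [
    [0,0,0.0005,0,0,0,0.058],
    [0,0,0.001,0,0,0,0.058],
    [0,0,0.001,0,0,0,0.058]
  ]
}}

```text
time_s: 12.83
tool_pos: [0.5405, 0.3123, 0.0957]
ee_rot: [-0.013, 3.141, 0.0]
wrist_force: [-0.6, 0.2, -2.8]
opening: 0.0649
finger_force: 46.2
```

>>> {"name": "carry_out", "arguments": {
  "plan": [
    [0,0,0.0005,0,0,0,0.058],
    [0,0,0.001,0,0,0,0.058],
    [0,0,0.001,0,0,0,0.058]
  ]
}}

```text
time_s: 13.08
tool_pos: [0.5406, 0.3123, 0.0955]
ee_rot: [-0.013, 3.141, 0.0]
wrist_force: [-1.7, -1.2, 3.7]
opening: 0.0648
finger_force: 47.1
```

>>> {"name": "carry_out", "arguments": {
  "plan": [
    [0,0,0,0,0,0,0.066],
    [0,0,0,0,0,0,0.068],
    [0,0,0,0,0,0,0.072],
    [0,0,0,0,0,0,0.078],
    [0,0,0,0,0,0,0.085],
    [0,0,0,0,0,0,0.085]
  ],
  "newtons": 20
}}

```text
time_s: 13.58
tool_pos: [0.5405, 0.3123, 0.0943]
ee_rot: [-0.013, 3.141, 0.0]
wrist_force: [0.3, 0.1, 0.4]
opening: 0.0851
finger_force: 0.0
```

>>> {"name": "carry_out", "arguments": {
  "plan": [
    [0,0,-0.005,0,0,0,0.085],
    [0,0,-0.02,0,0,0,0.085],
    [0,0,-0.05,0,0,0,0.085],
    [0,0,-0.09,0,0,0,0.085],
    [0,0,-0.13,0,0,0,0.085],
    [0,0,-0.165,0,0,0,0.085],
    [0,0,-0.165,0,0,0,0.085],
    [0,0,-0.165,0,0,0,0.085]
  ]
}}

```text
time_s: 14.25
tool_pos: [0.5416, 0.3128, 0.2628]
ee_rot: [-0.013, 3.135, 0.004]
wrist_force: [-0.3, -0.5, 0.1]
opening: 0.0849
finger_force: 0.0
```

Run:
```python
from h import *
p,Rm,W=st(3)
b=blue(W); H,n=maskhull(b); im=W["image"][...,::-1].copy()
B=place(TRAY,.5413,.311,.054,np.pi+.0071); A=place(TRAY,.5413,.311,.012,.0071)
both=lambda q: np.vstack([place(TRAY,q[0],q[1],q[2]+.054,q[3]+np.pi),A])
r=minimize(lambda v:1-iou(hull(project(W,both([.5413+v[0]*.01,.311+v[1]*.01,v[2]*.01,.0071+v[3]*.1]))),H),[0]*4,method="Nelder-Mead",options=dict(initial_simplex=np.vstack([np.zeros(4),.3*np.eye(4)])))
print("dx,dy,dz mm, dyaw",r.x*[10,10,10,.1],r.fun)
for P,c in((B,(0,255,255)),(A,(0,0,255))): cv2.polylines(im,[hull(project(W,P)).astype(np.int32)],True,c,1)
S=read_camera("scene")["image"][165:255,365:435,::-1]
cv2.imwrite("pics/stack.png",np.hstack([im[:,100:412],cv2.resize(S,(299,384),interpolation=cv2.INTER_CUBIC)]))
```

```text
tool [0.5399 0.3121 0.259 ] x dir -3.1334 z [-7.e-04 -2.e-04 -1.e+00] F [-0.45  0.04 -0.24]
dx,dy,dz mm, dyaw [ 0.84886501  0.5629345  -0.37266156  0.00383161] 0.004479261496123432
```

View pics/stack.png

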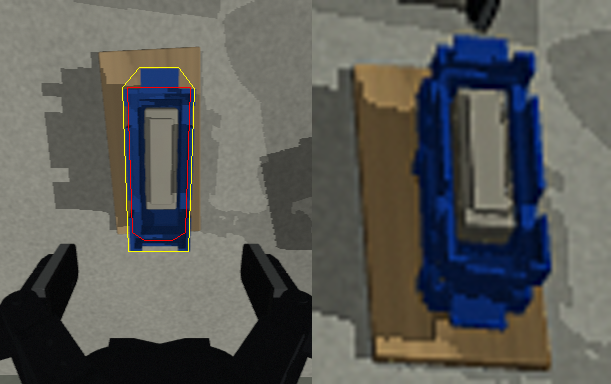

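>>> {"name": "carry_out", "arguments": {
  "plan": [
    [-0.003,-0.03,0,0,0,0.03,0.085],
    [-0.003,-0.07,0,0,0,0.061,0.085],
    [-0.003,-0.11,0,0,0,0.061,0.085],
    [-0.003,-0.15,0,0,0,0.061,0.085],
    [-0.003,-0.19,0,0,0,0.061,0.085],
    [-0.003,-0.23,0,0,0,0.061,0.085],
    [-0.003,-0.27,0,0,0,0.061,0.085],
    [-0.003,-0.31,0,0,0,0.061,0.085],
    [-0.003,-0.35,0,0,0,0.061,0.085],
    [-0.003,-0.39,0,0,0,0.061,0.085]
  ]
}}

```text
time_s: 15.28
tool_pos: [0.5455, -0.0794, 0.2577]
ee_rot: [-0.083, -3.138, -0.002]
wrist_force: [0.7, 0.5, 0.2]
opening: 0.0849
finger_force: 0.0
```

>>> {"name": "carry_out", "arguments": {
  "plan": [
    [-0.012,-0.04,0.01,0,0,0,0.085],
    [-0.012,-0.08,0.02,0,0,0,0.085],
    [-0.012,-0.12,0.03,0,0,0,0.085],
    [-0.012,-0.155,0.04,0,0,0,0.085],
    [-0.012,-0.18,0.04,0,0,0,0.085],
    [-0.012,-0.195,0.04,0,0,0,0.085],
    [-0.012,-0.195,0.04,0,0,0,0.085],
    [-0.012,-0.195,0.04,0,0,0,0.085],
    [-0.012,-0.195,0.04,0,0,0,0.085]
  ]
}}

```text
time_s: 16.03
tool_pos: [0.5483, -0.2714, 0.2191]
ee_rot: [-0.082, -3.14, -0.003]
wrist_force: [-0.6, 0.8, -0.1]
opening: 0.0854
finger_force: 0.0
```

Run:
```python
from h import *
p,Rm,W=st(3)
ds=finder.silhouettes(W,"bar")
for d in ds: print(np.round(d["rect"]),d["confidence"])
h=cv2.cvtColor(W["image"],cv2.COLOR_RGB2HSV); print(h[180:200:6,256].tolist())
q=[.555,-.274,0,-.053]
pr=project(W,place(BAR,*q)); r=[*(pr.min(0)+pr.max(0))/2,*np.ptp(pr,axis=0)]; print(np.round(r))
H,n=maskhull(near(wood(W),r,25)); print(n,cv2.boundingRect(H))
a=fit([(W,H)],BAR,q,False); print(a,fit([(W,H)],BAR,a[0])); q=a[0]
print("to go tool",Rm.inv().apply(np.array([q[0],q[1],.024])-p).round(4))
im=W["image"][...,::-1].copy(); cv2.polylines(im,[hull(project(W,place(BAR,*q))).astype(np.int32)],True,(0,255,255),1); cv2.imwrite("pics/bar.png",im)
```

```text
tool [ 0.5485 -0.2713  0.2196] x dir 3.0906 z [ 2.e-04  8.e-04 -1.e+00] F [ 0.36 -0.09  0.14]
[259. 162.  26. 164.] 0.82
[114. 162.  52. 166.] 0.76
[252. 304.  30.  75.] 0.69
[[20, 109, 94], [19, 106, 94], [20, 109, 96], [19, 109, 105]]
[257. 161.  28. 166.]
4074 (244, 78, 28, 166)
(array([ 0.55565213, -0.27387544,  0.        , -0.06151017]), np.float64(0.013516368212831975)) (array([ 5.55691327e-01, -2.73857460e-01, -5.32191563e-04, -6.15134599e-02]), np.float64(0.012849170290110123))
to go tool [-0.0072 -0.0024  0.1956]
```

View pics/bar.png

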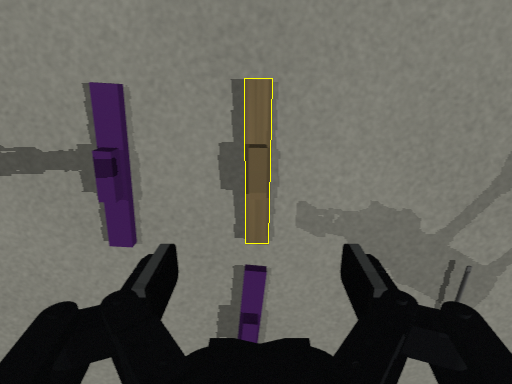

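>>> {"name": "carry_out", "arguments": {
  "plan": [
    [-0.0072,-0.0014,0.04,0,0,0.0105,0.06],
    [-0.0072,-0.0014,0.08,0,0,0.0105,0.05],
    [-0.0072,-0.0014,0.115,0,0,0.0105,0.045],
    [-0.0072,-0.0014,0.145,0,0,0.0105,0.045],
    [-0.0072,-0.0014,0.165,0,0,0.0105,0.045],
    [-0.0072,-0.0014,0.177,0,0,0.0105,0.045],
    [-0.0072,-0.0014,0.183,0,0,0.0105,0.045],
    [-0.0072,-0.0014,0.183,0,0,0.0105,0.045],
    [-0.0072,-0.0014,0.183,0,0,0.0105,0.045]
  ],
  "newtons": 25
}}

```text
time_s: 16.98
tool_pos: [0.556, -0.2746, 0.037]
ee_rot: [0.098, 3.139, -0.001]
wrist_force: [0.0, -0.1, 0.9]
opening: 0.0448
finger_force: 0.0
```

>>> {"name": "carry_out", "arguments": {
  "plan": [
    [0,0,0,0,0,0,0.035],
    [0,0,0,0,0,0,0.025],
    [0,0,0,0,0,0,0.018],
    [0,0,0,0,0,0,0.014],
    [0,0,0,0,0,0,0.014],
    [0,0,0,0,0,0,0.014]
  ],
  "newtons": 25
}}

```text
time_s: 17.48
tool_pos: [0.5562, -0.2753, 0.0378]
ee_rot: [0.1, 3.138, -0.002]
wrist_force: [0.0, 1.0, 7.2]
opening: 0.0193
finger_force: 25.7
```

>>> {"name": "carry_out", "arguments": {
  "plan": [
    [0,0,-0.003,0,0,0,0.014],
    [0,0,-0.012,0,0,0,0.014],
    [0,0,-0.03,0,0,0,0.014],
    [0,0,-0.055,0,0,0,0.014],
    [0,0,-0.085,0,0,0,0.014],
    [0,0,-0.115,0,0,0,0.014],
    [0,0,-0.145,0,0,0,0.014],
    [0,0,-0.17,0,0,0,0.014],
    [0,0,-0.185,0,0,0,0.014],
    [0,0,-0.19,0,0,0,0.014]
  ]
}}

```text
time_s: 18.32
tool_pos: [0.5564, -0.2756, 0.2302]
ee_rot: [0.099, 3.135, -0.005]
wrist_force: [-0.5, -0.4, -1.2]
opening: 0.0197
finger_force: 24.9
```

>>> {"name": "carry_out", "arguments": {
  "plan": [
    [0.001,0.01,0,0,0,-0.002,0.014],
    [0.002,0.03,0,0,0,-0.005,0.014],
    [0.005,0.06,0,0,0,-0.01,0.014],
    [0.008,0.095,0,0,0,-0.015,0.014],
    [0.011,0.13,0,0,0,-0.02,0.014],
    [0.014,0.165,0,0,0,-0.025,0.014],
    [0.017,0.2,0,0,0,-0.03,0.014],
    [0.02,0.235,0,0,0,-0.035,0.014],
    [0.023,0.27,0,0,0,-0.04,0.014],
    [0.026,0.305,0,0,0,-0.0725,0.014]
  ]
}}

```text
time_s: 19.15
tool_pos: [0.5467, 0.0335, 0.2244]
ee_rot: [0.016, -3.137, -0.001]
wrist_force: [0.2, 0.2, -0.7]
opening: 0.019
finger_force: 24.8
```

>>> {"name": "carry_out", "arguments": {
  "plan": [
    [0.001,0.035,0,0,0,0,0.014],
    [0.002,0.07,0,0,0,0,0.014],
    [0.002,0.105,0,0,0,0,0.014],
    [0.003,0.14,0,0,0,0,0.014],
    [0.003,0.175,0,0,0,0,0.014],
    [0.003,0.21,0,0,0,0,0.014],
    [0.003,0.24,0,0,0,0,0.014],
    [0.003,0.262,0,0,0,0,0.014],
    [0.003,0.275,0,0,0,0,0.014],
    [0.003,0.28,0,0,0,0,0.014]
  ]
}}

```text
time_s: 19.98
tool_pos: [0.5416, 0.313, 0.2245]
ee_rot: [0.018, -3.138, 0.001]
wrist_force: [-0.7, -0.7, -0.2]
opening: 0.019
finger_force: 24.8
```

Run:
```python
from h import *
for i in range(4): read_camera("wrist")
p,Rm,W=st(4)
print("to go tool",Rm.inv().apply(np.array([.5421,.3116,.1298])-p).round(4))
cv2.imwrite("pics/bh.png",W["image"][...,::-1])
```

```text
tool [0.5433 0.3098 0.2264] x dir -3.1339 z [-2.e-04 -6.e-04 -1.e+00] F [-0.1 -0.1 -0.5]
to go tool [0.0011 0.0019 0.0966]
```

View pics/bh.png

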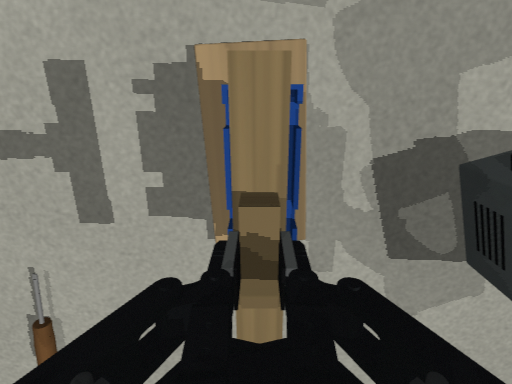

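>>> {"name": "carry_out", "arguments": {
  "plan": [
    [0.0018,0.0025,0.01,0,0,0,0.014],
    [0.0018,0.0025,0.03,0,0,0,0.014],
    [0.0018,0.0025,0.05,0,0,0,0.014],
    [0.0018,0.0025,0.066,0,0,0,0.014],
    [0.0018,0.0025,0.077,0,0,0,0.014],
    [0.0018,0.0025,0.084,0,0,0,0.014],
    [0.0018,0.0025,0.089,0,0,0,0.014],
    [0.0018,0.0025,0.092,0,0,0,0.014],
    [0.0018,0.0025,0.092,0,0,0,0.014],
    [0.0018,0.0025,0.092,0,0,0,0.014]
  ]
}}

```text
time_s: 21.22
tool_pos: [0.5418, 0.3139, 0.135]
ee_rot: [-0.014, 3.14, 0.001]
wrist_force: [0.9, 0.4, 0.3]
opening: 0.0193
finger_force: 24.8
```

>>> {"name": "carry_out", "arguments": {
  "plan": [
    [0,0,0.0005,0,0,0,0.014],
    [0,0,0.001,0,0,0,0.014],
    [0,0,0.0015,0,0,0,0.014],
    [0,0,0.002,0,0,0,0.014],
    [0,0,0.002,0,0,0,0.014],
    [0,0,0.002,0,0,0,0.014]
  ]
}}

```text
time_s: 21.72
tool_pos: [0.5413, 0.3137, 0.1324]
ee_rot: [-0.015, 3.142, 0.0]
wrist_force: [-0.1, 0.0, -0.4]
opening: 0.0189
finger_force: 24.8
```

>>> {"name": "carry_out", "arguments": {
  "plan": [
    [0,-0.0012,0.0005,0,0,0,0.014],
    [0,-0.0012,0.001,0,0,0,0.014],
    [0,-0.0012,0.0015,0,0,0,0.014],
    [0,-0.0012,0.0015,0,0,0,0.014]
  ]
}}

```text
time_s: 22.05
tool_pos: [0.5413, 0.3124, 0.1307]
ee_rot: [0.014, -3.141, 0.0]
wrist_force: [0.5, -0.0, -0.6]
opening: 0.0195
finger_force: 24.8
```

>>> {"name": "carry_out", "arguments": {
  "plan": [
    [0,0,0.0005,0,0,0,0.014],
    [0,0,0.001,0,0,0,0.014],
    [0,0,0.001,0,0,0,0.014]
  ]
}}

```text
time_s: 22.3
tool_pos: [0.5414, 0.3125, 0.1299]
ee_rot: [-0.014, 3.141, 0.0]
wrist_force: [-0.8, -0.1, -1.4]
opening: 0.0197
finger_force: 24.9
```

>>> {"name": "carry_out", "arguments": {
  "plan": [
    [0,0,0.0005,0,0,0,0.014],
    [0,0,0.0005,0,0,0,0.014],
    [0,0,0.0005,0,0,0,0.014]
  ]
}}

```text
time_s: 22.55
tool_pos: [0.5415, 0.3125, 0.1298]
ee_rot: [-0.015, 3.141, 0.0]
wrist_force: [-1.5, 0.6, 2.2]
opening: 0.0195
finger_force: 25.2
```

>>> {"name": "carry_out", "arguments": {
  "plan": [
    [0,0,0,0,0,0,0.02],
    [0,0,0,0,0,0,0.023],
    [0,0,0,0,0,0,0.03],
    [0,0,0,0,0,0,0.04],
    [0,0,0,0,0,0,0.045],
    [0,0,0,0,0,0,0.045]
  ],
  "newtons": 20
}}

```text
time_s: 23.05
tool_pos: [0.5413, 0.3125, 0.1292]
ee_rot: [0.015, -3.141, -0.0]
wrist_force: [-1.1, -0.8, -0.3]
opening: 0.045
finger_force: 0.0
```

>>> {"name": "carry_out", "arguments": {
  "plan": [
    [0,0,-0.005,0,0,0,0.045],
    [0,0,-0.02,0,0,0,0.045],
    [0,0,-0.045,0,0,0,0.045],
    [0,0,-0.08,0,0,0,0.045],
    [0,0,-0.115,0,0,0,0.045],
    [0,0,-0.15,0,0,0,0.045],
    [0.01,0,-0.18,0,0,0,0.085],
    [0.01,0,-0.18,0,0,0,0.085],
    [0.01,0,-0.18,0,0,0,0.085],
    [0.01,0,-0.18,0,0,0,0.085]
  ]
}}

```text
time_s: 23.88
tool_pos: [0.531, 0.3122, 0.3091]
ee_rot: [0.015, -3.141, 0.0]
wrist_force: [0.2, -0.2, -0.6]
opening: 0.0849
finger_force: 0.0
```

Run:
```python
from h import *
p,Rm,W=st(3)
im=W["image"][...,::-1].copy()
B=place(BAR[:8],.5415,.3116,.092,.0085)
cv2.polylines(im,[hull(project(W,B)).astype(np.int32)],True,(0,255,255),1)
S=read_camera("scene")["image"][155:265,355:445,::-1]
cv2.imwrite("pics/final.png",np.hstack([im[:,100:412],cv2.resize(S,(314,384),interpolation=cv2.INTER_CUBIC)]))
```

```text
tool [0.5308 0.312  0.3078] x dir -3.1324 z [-0.0027 -0.0012 -1.    ] F [ 0.64 -0.23  0.24]
```

View pics/final.png

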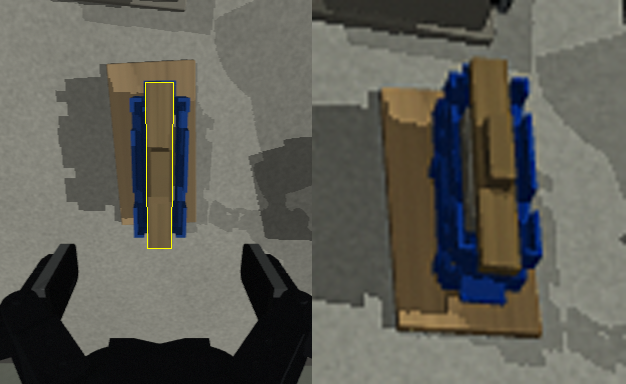

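The picture shows the bar lying lengthwise along the top tray, with its predicted outline (cols 145–174, rows 81–249) matching. The grip block is up and the bar sits centred in both notches. Handing in.

```bash
python3 -c "
from cell import bot
print(bot.finish_job())"
```

```text
the job is handed in; nothing more can be done
None
```

The job is handed in after about 24 s of robot time: the loose tray stands turned end for end and level on the lower tray's rim, and the wooden bar lies centred in both its end notches, grip block up.

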